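# Put the engraved silver boxes back in their fitted tray

## Robot

A 6-joint arm with a two-finger parallel gripper is mounted at the origin on the work surface. World frame = base frame: x ahead of the robot, y to its left, z up, the work surface at z = 0. Lengths are in m, angles in rad, forces in N, time in s.
With the tool pointing down it reaches from about 0.375 to 0.9 m from the base axis. Payload 3.1 kg.
Tool frame: the origin (TCP) lies between the finger pads; the fingertips stand 22 mm ahead of it and the grasp point (between the pads) lies 3 mm ahead of it; z points along the fingers, y is the direction in which the jaws open and shut (so a half turn about z gives the same grasp; the last joint's range is limited). The gripper opens to 87 mm and grips with 3 to 60 N. Pads are 19 mm wide; open, the fingers measure 117 mm over their backs; the gripper's body (75 mm by 190 mm) begins 51 mm behind the grasp point.
Start: joints at [-0.178, 0.527, 1.433, -0, 1.181, -0.178], TCP at [0.625, 0, 0.245] pointing down, gripper open.
Joint ranges: [-3.08, 3.08], [-0.75, 2.2], [0.22, 2.44], [-1.43, 4.57], [0, 2.65], [-2.85, 2.85]. Speed limits (rad/s): [2.79, 2.79, 3.14, 3.14, 3.14, 3.14].

## Interface

Orientations are given as a unit quaternion [x, y, z, w].
In Python, from rig import get_obs, camera, get_calibration, hand_in, search_frame gives the robot as it stands.
- The arm moves only by the shell command python3 -m jog 'ROWS' [FORCE]. ROWS is JSON, a list of rows, each an object with "grip": the closure in counts, from 0 (fully open) to 255 (shut); "travel": the shift along the world's x, y, z in cm, a list of three; "twist": the turn about the world's z in degrees. A call has 1 to 8 rows; each row shifts and turns the commanded pose from where the row before left it; what a row does not reach is not made up. A row lasts 1/10 s, in which the tool goes at most 50 mm and 8.59 degrees, less where a joint would pass 70% of its speed; a pose out of reach is approached as far as the arm can. A call is refused whole if a number of a shift passes 5 or a number of a turn 8.59, either way. A call with a gripper value outside its range is refused whole. The fingers move at their own pace and stop on an object; FORCE is the grip in N (left out, the last holds). Time passes only in rows, so rows that do not move let the fingers close. It gives the time, the measured TCP pose, the force and the opening at its end, in the units of the state.
- get_obs(): the state, without advancing time (a new reading comes with each control period).
- camera(name): name is "scene" or "side" or "wrist"; returns the picture (400x640x3 uint8, red, green, blue); there is no depth.
- get_calibration(name): a dict with "fx", "fy", "cx", "cy" (pixels), "R" (3x3) and "t" (3): a world point X has camera coordinates R X + t; the wrist camera has in their place "T_tool_cam" (4x4, takes a point from camera to tool coordinates, whose origin is the TCP and whose axes are the flange's). Camera axes: x right, y down, z forward; pixel columns grow to the right and rows downward; lengths in m; the calibration is good to about 2 mm. The wrist camera is an equidistant fisheye: a pixel r from the principal point sees the ray r / f radians off the axis. A picture is of the moment at which its call begins: read the wrist's pose just before it. get_calibration takes no time and is no camera call.
- hand_in(): hands the job in, once; it reports no verdict.
Trained networks look in the newest picture that a camera, given by its name, has taken for a name from the list of things; names that differ only in an ending like _2 or _b are one class to them, and where a whole thing is asked for, a point or a joint stands for the part that bears it (a point fixed in the world has none). Each returns a list of dicts, best first, with "p" (0 to 1); they miss things now and then, are a little off and sometimes report something else, mostly with a low value. They report only what shows in the picture. A call takes as long as a camera call. They do not tell look-alikes from the thing itself.
- search_frame(target, camera): "at" ([x, y, z] in m, in world coordinates, good to about 4 mm: the middle of the surface that is visible of it).
The state is a dict: "time": time; "q": joint angles; "joint_velocities": joint speeds; "joint_torque": joint torques, N m; "position": TCP position; "tool_rot": TCP orientation; "ft_force": force on the tool from outside, world axes, zero at the start; "moment": the same for the moment, N m; "grip_width": finger opening in m.
Only numpy, scipy, OpenCV 4.12 (cv2) and the standard library are available. Lean on these libraries where they do the work, as an engineer would, in place of code of your own. Each camera call takes 0.05 s, during which the arm holds its last target. There are 200 camera calls.

## Task

Two engraved silver boxes are still out on the engraver's bench: the oval one lies on the freely turning turntable and the oblong one on the bench top. Lay each of them in the nest of the felt-lined tray that is cut to its shape, lid up and fully down on the nest's floor; set them down, do not drop them. Leave the round box in its nest, and the rubber block, the burnisher and the tool pot where they stand.

Things in the scene. Friction and masses are not known exactly. Their poses are not given: they have to be found in the camera images.
- oval_box: Oval silver box with a shut lid that does not come off and an engraved top, plan an ellipse 100 mm long (its x) by 56 mm wide (its y), 26 mm high, with upright sides; about 0.18 kg. Origin: centre of its underside, z up through the lid. It starts on the turntable, lid up, off centre and at any yaw.
- oblong_box: Oblong silver box with a shut lid that does not come off and an engraved top, 88 mm long (its x) by 52 mm wide (its y), 22 mm high, corners rounded at 6 mm, upright sides; about 0.15 kg. Origin: centre of its underside, z up through the lid. It starts on the bare bench, lid up, at any yaw.
- round_box: Round silver box with a shut lid, 66 mm in diameter, 22 mm high, already lying in the round nest; to be left there. Origin: centre of its underside, z up.
- oval_nest (a point): Oval nest: elliptical pocket 105 x 61 mm (x by y), 10 mm deep, dark floor, in one of the tray's grey felt inserts; 2.5 mm of play round the oval box, whose top 16 mm stand proud when home. This point is the centre of its floor; the rim, bevelled 3 mm, is 10 mm higher (22 mm above the bench). x: along the nest, z up.
- oblong_nest (a point): Oblong nest: pocket 93 x 57 mm (x by y) with rounded corners, 10 mm deep, dark floor, in one of the tray's grey felt inserts; 2.5 mm of play round the oblong box, whose top 12 mm stand proud when home. This point is the centre of its floor; the rim, bevelled 3 mm, is 10 mm higher (22 mm above the bench). x: along the nest, z up.
- round_nest (a point): Round nest: pocket 71 mm in diameter, 10 mm deep, in one of the tray's grey felt inserts; the round box lies in it and stands 12 mm proud. This point is the centre of its floor; the rim, bevelled 3 mm, is 10 mm higher (22 mm above the bench). x: along the nest, z up.
- tray: Fixed wooden tray, 146 x 340 mm (x by y), frame 12 mm thick and 24 mm high. It holds three fixed felt inserts side by side along its y (each 120 x 104 mm, top 22 mm above the bench), one nest in the middle of each, 104.5 mm apart, in any order, all with the tray's yaw. Origin: centre of its underside, on the bench.
- turntable: Engraver's turntable: fixed dark steel base 112 mm in diameter, with a flat round aluminium platter of 150 mm diameter, black rubber top, that turns freely on it. The platter's top is 34 mm above the bench. Origin: on the axis, at bench level.
- platter (a joint): Angle of the turntable's platter (rad, counter-clockwise from above); no stops, almost no friction, so it spins when the thing on it is pushed off centre.
- rubber_block: Black round rubber bench block, 76 mm in diameter, 38 mm high, standing loose on the bench. Origin: centre of its underside.
- burnisher: Burnisher lying loose on the bench beyond the tray: turned wooden handle 94 mm long (towards its -x) and steel blade 82 mm long (towards +x), 26 mm thick. Origin: at the ferrule, at bench level.
- tool_pot: Grey round pot, 80 mm in diameter, 95 mm high, with tools standing in it up to about 180 mm, loose on the bench right of the tray's near side. Origin: centre of its underside.
Mind the look-alikes: they are no part of the job. Leave any purple or red look-alike of the oval_box alone. What is shaped like the oblong_box but purple or red is not meant.

How it is judged:
At the end, for the whole second after the job is handed in: Oval, oblong and round box each lie at rest, let go, in the nest of their own shape: within 5 mm of its centre, underside within 3 mm of its floor, lid up within 0.06 rad, long side along the nest's within 0.1 rad (either way round) (horizontal distance between oval_box and oval_nest below 0.005 m and z of oval_box in the frame of oval_nest between -0.003 and 0.003 m and angle between each of oval_box, oblong_box, round_box's own z axis and vertical below 0.06 rad and linear speed of each of oval_box, oblong_box, round_box below 0.02 m/s and angle between the x axis of oval_box and the x axis of oval_nest, either way round below 0.1 rad and horizontal distance between oblong_box and oblong_nest below 0.005 m and z of oblong_box in the frame of oblong_nest between -0.003 and 0.003 m and angle between the x axis of oblong_box and the x axis of oblong_nest, either way round below 0.1 rad and horizontal distance between round_box and round_nest below 0.005 m and z of round_box in the frame of round_nest between -0.003 and 0.003 m); the robot touches nothing.
It fails at once if the oval box falls freely faster than 0.55 m/s (a drop of more than about 15 mm) (linear speed of oval_box above 0.55 m/s and contact force between the fingers and oval_box below 0.05 N).
It fails at once if the oblong box falls freely faster than 0.55 m/s (a drop of more than about 15 mm) (linear speed of oblong_box above 0.55 m/s and contact force between the fingers and oblong_box below 0.05 N).
It fails at once if the round box is moved more than 8 mm (distance of round_box from where it was at the start of the episode above 0.008 m).
It fails at once if the rubber block, the burnisher or the tool pot is moved more than 15 mm (distance of any of rubber_block, burnisher, tool_pot from where it was at the start of the episode above 0.015 m).
It also fails if it takes over 58 s, if anything falls off the work surface, if the arm or the gripper's body presses on something with over 40 N, if the wrist force passes 120 N, or if a joint passes its speed limit or range.

## Working session

There is one attempt and no reset: what is moved stays moved. The work goes in short steps, Python scripts to look and compute and a shell command to move; the robot and the scene stay as the last step left them, time stands still between calls to the robot, and variables do not carry over. Pictures are saved under pics/ and viewed, about 8 in all and at most 12, crops included, and the job is handed in when it is done.

```bash
mkdir -p pics
cat > h.py <<'E'
import numpy as np, cv2
from rig import *
def save(name,fn):
    im=camera(name); cv2.imwrite('pics/'+fn,im[:,:,::-1]); return im
def proj(name,X):
    c=get_calibration(name); p=np.array(c['R'])@np.array(X)+np.array(c['t'])
    return c['fx']*p[0]/p[2]+c['cx'], c['fy']*p[1]/p[2]+c['cy']
def ray(name,u,v,z):
    c=get_calibration(name);R=np.array(c['R']);t=np.array(c['t'])
    o=-R.T@t; d=R.T@np.array([(u-c['cx'])/c['fx'],(v-c['cy'])/c['fy'],1]); return o+d*(z-o[2])/d[2]
E
python3 - <<'E'
from h import *
a=save('scene','s0.png')
for n in ['oval_box','oblong_box','round_box','oval_nest','oblong_nest','tray','turntable','rubber_block','burnisher','tool_pot']:
    print(n,[(np.round(d['at'],3).tolist(),round(d['p'],2),np.round(proj('scene',d['at'])).tolist()) for d in search_frame(n,'scene')])
c=get_calibration('scene');print(-np.array(c['R']).T@np.array(c['t']),get_calibration('wrist'))
o=get_obs();print(o['position'],o['tool_rot'],o['time'])
save('wrist','w0.png')
E
```

```text
oval_box [([0.504, 0.477, 0.025], 0.7, [498.0, 253.0]), ([0.391, 0.188, 0.025], 0.66, [394.0, 194.0]), ([0.595, 0.294, 0.063], 0.62, [418.0, 252.0])]
oblong_box [([0.299, 0.406, 0.028], 0.98, [479.0, 188.0]), ([0.415, 0.314, 0.02], 0.74, [438.0, 212.0]), ([0.245, 0.254, 0.023], 0.69, [428.0, 165.0]), ([0.613, -0.125, 0.021], 0.66, [256.0, 225.0])]
round_box []
oval_nest [([0.564, -0.05, 0.019], 0.96, [290.0, 219.0])]
oblong_nest [([0.55, -0.153, 0.025], 0.88, [256.0, 205.0]), ([0.842, -0.12, 0.021], 0.52, [215.0, 298.0])]
tray [([0.614, -0.128, 0.021], 0.67, [255.0, 225.0])]
turntable [([0.604, 0.288, 0.038], 0.68, [413.0, 261.0])]
rubber_block [([0.395, -0.058, 0.04], 0.95, [310.0, 171.0])]
burnisher [([0.845, -0.118, 0.022], 0.86, [215.0, 299.0]), ([0.551, -0.25, 0.035], 0.17, [224.0, 194.0])]
tool_pot []
[1.27439214 0.31883337 0.9406491 ] {'fx': 309.70691628693146, 'fy': 309.70691628693146, 'cx': 318.68716256995697, 'cy': 198.87162986379178, 'T_tool_cam': array([[ 4.31894769e-04, -9.66595654e-01, -2.56305783e-01,
         6.90135172e-02],
       [ 9.99999883e-01,  4.73220409e-04, -9.95610498e-05,
        -3.97314813e-04],
       [ 2.17524405e-04, -2.56305710e-01,  9.66595746e-01,
        -1.40283561e-01],
       [ 0.00000000e+00,  0.00000000e+00,  0.00000000e+00,
         1.00000000e+00]])}
[6.24970432e-01 2.32480232e-05 2.44548897e-01] [ 7.07115239e-01  7.07098323e-01 -1.61506525e-06  1.12868572e-06] 0.55
```

View pics/s0.png

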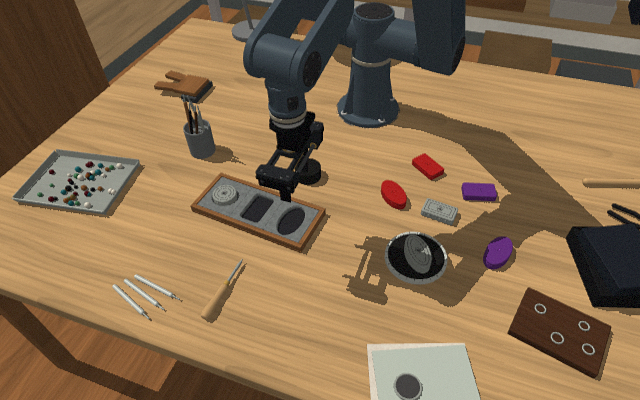

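View pics/w0.png

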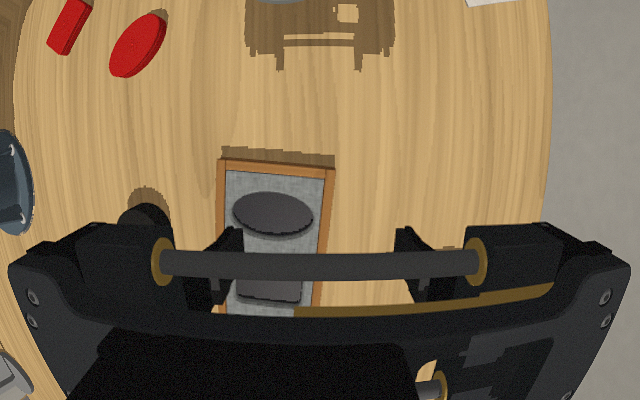

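The scene picture shows the silver oblong box at about (438,212), the silver oval box on the turntable at (418,252), and the tray centred near (259,211). In the tray, the oval nest (290,220), oblong nest (257,207) and round box (224,191) sit side by side. The red and purple pieces are look-alikes. The wrist picture sees the world +y side of the tool. I'll move to where it sees both boxes.

```bash
python3 -m jog '[{"travel":[-2.5,3.5,0.5],"twist":0,"grip":0},{"travel":[-2.5,3.5,0.5],"twist":0,"grip":0},{"travel":[-2.5,3.5,0.5],"twist":0,"grip":0},{"travel":[-2.5,3.5,0.5],"twist":0,"grip":0},{"travel":[0,0,0],"twist":0,"grip":0},{"travel":[0,0,0],"twist":0,"grip":0}]'
cat >> h.py <<'E'
from scipy.spatial.transform import Rotation as Ro
def rect_wrist(im,o,z,x0,x1,y0,y1,s=0.0005):
    """top-down picture: row ~ -x (x grows up), col ~ -y (y grows left), at height z"""
    xs=np.arange(x1,x0,-s); ys=np.arange(y1,y0,-s); Y,X=np.meshgrid(ys,xs)
    P=np.stack([X,Y,0*X+z],-1)
    c=get_calibration('wrist'); T=np.eye(4);T[:3,:3]=Ro.from_quat(o['tool_rot']).as_matrix();T[:3,3]=o['position']
    W=np.linalg.inv(T@np.array(c['T_tool_cam'])); p=P@W[:3,:3].T+W[:3,3]
    th=np.arctan2(np.hypot(p[...,0],p[...,1]),p[...,2]); ph=np.arctan2(p[...,1],p[...,0])
    u=c['fx']*th*np.cos(ph)+c['cx']; v=c['fy']*th*np.sin(ph)+c['cy']
    return cv2.remap(im,u.astype(np.float32),v.astype(np.float32),cv2.INTER_LINEAR)
def rect_scene(im,z,x0,x1,y0,y1,s=0.0005,name='scene'):
    xs=np.arange(x1,x0,-s); ys=np.arange(y1,y0,-s); Y,X=np.meshgrid(ys,xs)
    c=get_calibration(name); p=np.stack([X,Y,0*X+z],-1)@np.array(c['R']).T+np.array(c['t'])
    u=c['fx']*p[...,0]/p[...,2]+c['cx']; v=c['fy']*p[...,1]/p[...,2]+c['cy']
    return cv2.remap(im,u.astype(np.float32),v.astype(np.float32),cv2.INTER_LINEAR)
E
cat > m.py <<'E'
from h import *
o=get_obs(); w=save('wrist','w1.png'); s=save('scene','s1.png')
print(o['position'],o['time'])
R=rect_wrist(w,o,0.022,0.35,0.7,0.2,0.4,0.001); R2=rect_wrist(w,o,0.06,0.35,0.7,0.2,0.4,0.001)
S=rect_scene(s,0.022,0.45,0.75,-0.32,0.08,0.001)
# mosaic: 350x200 each, S 300x400
M=np.zeros((350,800,3),np.uint8);M[:,:200]=R;M[:,200:400]=R2;M[:300,400:]=S
cv2.imwrite('pics/m1.png',M[:,:,::-1])
for n in ['oval_box','oblong_box','round_box','oval_nest','oblong_nest','tool_pot']:
    print(n,[(c,np.round(d['at'],3).tolist(),round(d['p'],2)) for c in ('scene','wrist') for d in search_frame(n,c)])
E
python3 m.py
```

```text
time: 1.2
position: [0.5248, 0.1408, 0.2651]
tool_rot: [0.706, 0.708, 0.0, 0.001]
ft_force: [0.7, 0.0, 0.8]
grip_width: 0.0871
[0.52479655 0.14079036 0.26506251] 1.2
oval_box [('scene', [0.597, 0.29, 0.064], 0.82), ('scene', [0.505, 0.475, 0.028], 0.82), ('scene', [0.549, -0.156, 0.022], 0.65), ('scene', [0.391, 0.19, 0.027], 0.6), ('wrist', [0.584, 0.287, 0.06], 0.75), ('wrist', [0.386, 0.184, 0.027], 0.63), ('wrist', [0.392, -0.053, 0.036], 0.53)]
oblong_box [('scene', [0.303, 0.405, 0.027], 0.66), ('scene', [0.245, 0.253, 0.021], 0.61), ('scene', [0.416, 0.316, 0.02], 0.58), ('wrist', [0.403, 0.315, 0.02], 0.84), ('wrist', [0.239, 0.246, 0.024], 0.84), ('wrist', [0.299, 0.372, 0.025], 0.81)]
round_box [('scene', [0.551, -0.249, 0.036], 0.92)]
oval_nest [('scene', [0.561, -0.049, 0.022], 0.76), ('scene', [0.614, -0.124, 0.022], 0.6), ('wrist', [0.559, -0.036, 0.014], 0.73)]
oblong_nest [('scene', [0.554, -0.158, 0.024], 0.62), ('scene', [0.839, -0.119, 0.023], 0.53)]
tool_pot [('scene', [0.39, -0.413, 0.077], 0.64)]
```

View pics/m1.png

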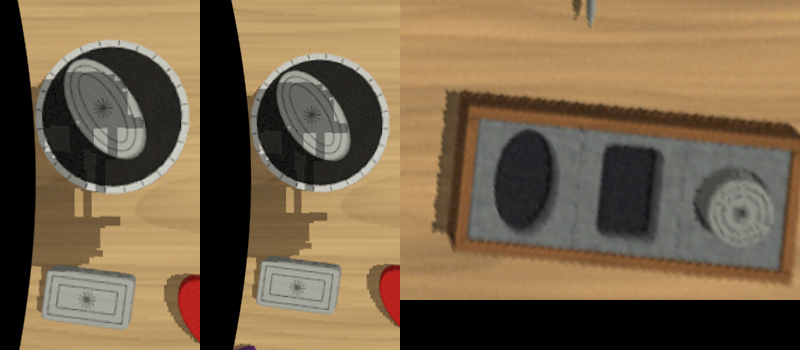

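The mosaic shows the oval box centre at column 313, row 115 of the z=0.06 panel, so about (0.585, 0.287), yaw about 37.5°. The oblong box is at about (0.402, 0.312), with its long axis at about 84.6°. The tray yaw is about −5.8°. Scene and wrist disagree by 13 mm in x, so I'll look again from near, with the jaws already turned across the oval.

```bash
python3 -m jog '[{"travel":[0,1.4,-0.9],"twist":-7.5,"grip":0},{"travel":[0,1.4,-0.9],"twist":-7.5,"grip":0},{"travel":[0,1.4,-0.9],"twist":-7.5,"grip":0},{"travel":[0,1.4,-0.9],"twist":-7.5,"grip":0},{"travel":[0,1.4,-0.9],"twist":-7.5,"grip":0},{"travel":[0,1.4,-0.9],"twist":-7.5,"grip":0},{"travel":[0,1.4,-0.9],"twist":-7.5,"grip":0},{"travel":[0,0,0],"twist":0,"grip":0}]'
cat > m2.py <<'E'
from h import *
o=get_obs(); w=save('wrist','w2.png')
Rm=Ro.from_quat(o['tool_rot']).as_matrix()
print(o['position'],o['time'],'jaw deg',np.degrees(np.arctan2(Rm[1,1],Rm[0,1])),'q6',o['q'][5])
R=rect_wrist(w,o,0.06,0.48,0.70,0.18,0.40,0.0005)
for n in ['oval_box']:
    print(n,[(np.round(d['at'],3).tolist(),round(d['p'],2)) for d in search_frame(n,'wrist')])
M=np.zeros((440,800,3),np.uint8);M[:,:440]=R;M[:225,440:]=cv2.resize(w,(360,225))
s=save('scene','s2.png'); M[225:435,440:650]=rect_scene(s,0.06,0.49,0.70,0.18,0.39,0.001)
cv2.imwrite('pics/m2.png',M[:,:,::-1])
E
python3 m2.py
```

```text
time: 2.7
position: [0.5241, 0.2392, 0.2004]
tool_rot: [0.947, 0.322, -0.001, -0.0]
ft_force: [0.3, -0.4, 0.1]
grip_width: 0.0873
[0.52409668 0.23919512 0.20040448] 2.7 jaw deg -52.373331425433825 q6 1.1479320106501965
oval_box [([0.495, 0.466, 0.03], 0.96), ([0.584, 0.29, 0.062], 0.77), ([0.393, 0.19, 0.026], 0.77)]Traceback (most recent call last):
  File "m2.py", line 8, in <module>
    M=np.zeros((440,800,3),np.uint8);M[:,:440]=R;M[:225,440:]=cv2.resize(w,(360,225))
                                     ~^^^^^^^^
ValueError: could not broadcast input array from shape (440,441,3) into shape (440,440,3)
```

```bash
sed -i 's/=R;/=R[:440,:440];/; s/,0.001)$/,0.001)[:210,:210]/' m2.py; python3 m2.py
```

```text
[0.52485061 0.23794902 0.20151063] 2.8 jaw deg -52.29116857328977 q6 1.1449401469419578
oval_box [([0.389, 0.192, 0.026], 0.74), ([0.589, 0.288, 0.061], 0.66), ([0.495, 0.464, 0.029], 0.62)]
```

View pics/m2.png

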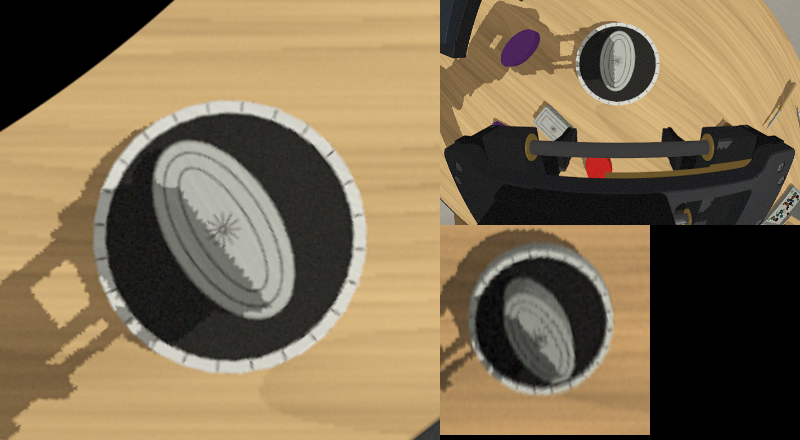

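The star on the lid is at (223,229) in the wrist panel and (540,338) in the scene panel. Both give about (0.586, 0.289). A quick ellipse fit will give the yaw.

```bash
cat > f.py <<'E'
from h import *
def fit(R,x1,y1,s,lo=85,c=None):
    """largest grey-bright blob containing px c -> centre and long-axis yaw"""
    m=((R.min(2)>lo)&(R.max(2).astype(int)-R.min(2)<35)).astype(np.uint8)
    m=cv2.morphologyEx(m,cv2.MORPH_OPEN,np.ones((5,5),np.uint8))
    cs,_=cv2.findContours(m,cv2.RETR_EXTERNAL,cv2.CHAIN_APPROX_NONE)
    for k in cs:
        if cv2.contourArea(k)*s*s>1e-3:
            h=cv2.convexHull(k); e=cv2.fitEllipse(h); r=cv2.minAreaRect(h)
            out=[]
            for q in (e,r):
                (u,v),(a,b),t=q
                ang=t if a>b else t+90   # image angle of long axis (u right, v down)
                dx,dy=-np.sin(np.radians(ang)),-np.cos(np.radians(ang))
                out.append((np.round([x1-v*s,y1-u*s],4).tolist(),np.round([a*s,b*s],4).tolist(),round(np.degrees(np.arctan2(dy,dx))%180,1)))
            print(out)
    return m
E
python3 - <<'E'
from f import *
o=get_obs(); w=camera('wrist')
R=rect_wrist(w,o,0.06,0.525,0.65,0.245,0.335)
for lo in (60,75,90): print(lo); m=fit(R,0.65,0.335,0.0005,lo)
R=rect_wrist(w,o,0.022,0.35,0.46,0.24,0.38)
for lo in (90,110): print(lo); fit(R,0.46,0.38,0.0005,lo)
E
```

```text
60
[([0.5855, 0.2882], [0.0567, 0.1005], np.float64(32.3)), ([0.5855, 0.2882], [0.1004, 0.0566], np.float64(33.7))]
75
[([0.5855, 0.2882], [0.0561, 0.1], np.float64(32.3)), ([0.5856, 0.2882], [0.0999, 0.056], np.float64(33.0))]
90
[([0.5856, 0.2882], [0.0554, 0.0997], np.float64(32.3)), ([0.5856, 0.2882], [0.0994, 0.0554], np.float64(35.0))]
90
[([0.4084, 0.3232], [0.0716, 0.0835], np.float64(153.6)), ([0.4071, 0.3239], [0.0653, 0.0593], np.float64(82.4))]
110
[([0.4052, 0.3252], [0.0703, 0.0754], np.float64(161.4)), ([0.4037, 0.3244], [0.0643, 0.0522], np.float64(82.5))]
```

```bash
python3 -m jog '[{"travel":[3.05,2.5,-2],"twist":-2.7,"grip":0},{"travel":[3.05,2.5,-2],"twist":-2.7,"grip":0},{"travel":[0,0,-4],"twist":0,"grip":0},{"travel":[0,0,-2.5],"twist":0,"grip":0},{"travel":[0,0,-1.5],"twist":0,"grip":0},{"travel":[0,0,-1.2],"twist":0,"grip":0},{"travel":[0,0,0],"twist":0,"grip":0},{"travel":[0,0,0],"twist":0,"grip":0}]' 12
python3 -m jog '[{"travel":[0,0,0],"twist":0,"grip":60},{"travel":[0,0,0],"twist":0,"grip":80},{"travel":[0,0,0],"twist":0,"grip":100},{"travel":[0,0,0],"twist":0,"grip":130},{"travel":[0,0,0],"twist":0,"grip":130},{"travel":[0,0,0],"twist":0,"grip":130}]' 15
python3 -c "
from rig import get_obs as g
o=g();print(o['position'],o['tool_rot'],o['grip_width'],o['ft_force'])"
```

```text
time: 3.8
position: [0.5868, 0.288, 0.0706]
tool_rot: [0.961, 0.276, 0.001, -0.0]
ft_force: [0.5, 0.7, 0.2]
grip_width: 0.0868
time: 4.4
position: [0.5859, 0.2883, 0.0699]
tool_rot: [0.961, 0.276, 0.0, -0.0]
ft_force: [0.7, 1.2, 1.6]
grip_width: 0.0551
[0.58591026 0.28825593 0.06985248] [ 9.61045110e-01  2.76391479e-01  4.16809994e-05 -2.12145399e-04] 0.055095263034483685 [0.72364168 1.23461402 1.57099596]
```

The grip is good: 55.1 mm on the 56 mm side. Now I'll lift, then turn and carry to where the wrist camera looks down on the tray.

```bash
python3 -m jog '[{"travel":[0,0,0.5],"twist":0,"grip":140},{"travel":[0,0,2],"twist":0,"grip":140},{"travel":[0,0,4],"twist":0,"grip":140},{"travel":[0,0,4],"twist":0,"grip":140},{"travel":[0,0,3],"twist":0,"grip":140},{"travel":[0,0,1.5],"twist":0,"grip":140}]' 25
python3 -m jog '[{"travel":[-1.1,-4.6,0],"twist":-4.8,"grip":140},{"travel":[-1.1,-4.8,0],"twist":-4.8,"grip":140},{"travel":[-1.1,-4.8,0],"twist":-4.8,"grip":140},{"travel":[-1.1,-4.8,0],"twist":-4.8,"grip":140},{"travel":[-1.1,-4.8,0],"twist":-4.8,"grip":140},{"travel":[-1.1,-4.8,0],"twist":-4.8,"grip":140},{"travel":[-1.1,-4.8,0],"twist":-4.8,"grip":140},{"travel":[-1.1,-4.6,0],"twist":-4.5,"grip":140}]'
python3 -m jog '[{"travel":[0,0,0],"twist":0,"grip":140},{"travel":[0,0,0],"twist":0,"grip":140}]'
cat > m3.py <<'E'
from h import *
o=get_obs(); w=save('wrist','w3.png')
Rm=Ro.from_quat(o['tool_rot']).as_matrix()
print(o['position'],o['time'],'jaw deg',np.degrees(np.arctan2(Rm[1,1],Rm[0,1])),'q',o['q'],o['grip_width'])
R=rect_wrist(w,o,0.022,0.48,0.68,-0.32,0.06,0.0006); 
s=save('scene','s3.png'); S=rect_scene(s,0.022,0.48,0.68,-0.32,0.06,0.0006)
M=np.concatenate([np.concatenate([R,S],0)[:600], ],1)
print(M.shape)
cv2.imwrite('pics/m3.png',cv2.resize(M,None,fx=.85,fy=.85)[:,:,::-1])
for n in ['oval_nest','oblong_nest']:
    print(n,[(c,np.round(d['at'],3).tolist(),round(d['p'],2)) for c in ('scene','wrist') for d in search_frame(n,c)])
E
python3 m3.py
```

```text
time: 5.0
position: [0.5873, 0.2883, 0.2231]
tool_rot: [0.961, 0.277, 0.003, 0.0]
ft_force: [-0.2, -0.1, -2.3]
grip_width: 0.0547
time: 5.8
position: [0.497, -0.0939, 0.2196]
tool_rot: [0.999, -0.054, -0.0, 0.0]
ft_force: [1.1, 0.2, -1.7]
grip_width: 0.0548
time: 6.0
position: [0.4975, -0.093, 0.2195]
tool_rot: [0.999, -0.054, -0.0, -0.0]
ft_force: [-0.3, 0.4, -2.3]
grip_width: 0.0548
[ 0.49750633 -0.09300603  0.21951225] 6.0 jaw deg -96.16265713355597 q [-4.06142572e-01  4.03767256e-01  1.75400507e+00  4.61677329e-04
  9.84459190e-01  1.27195670e+00] 0.054760874113069104
(600, 634, 3)
oval_nest [('scene', [0.559, -0.052, 0.022], 0.91), ('wrist', [0.563, -0.046, 0.024], 0.81)]
oblong_nest [('scene', [0.549, -0.153, 0.027], 0.6), ('wrist', [0.558, -0.155, 0.018], 0.68)]
```

View pics/m3.png

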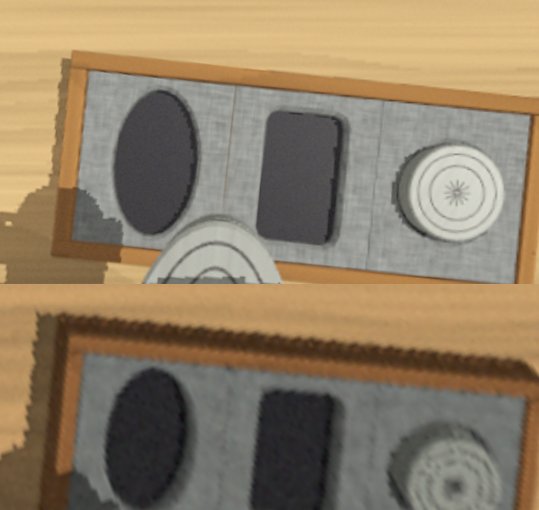

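View pics/w3.png

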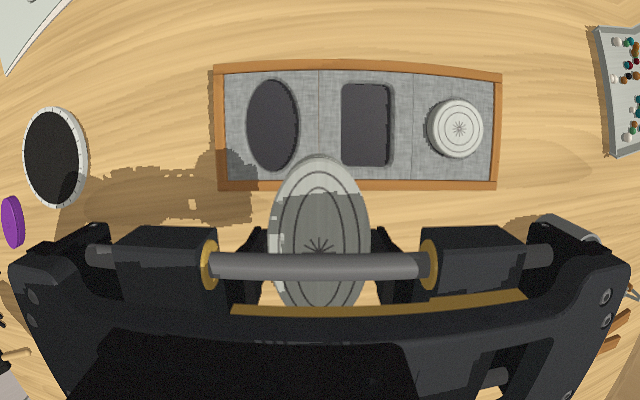

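The wrist picture shows the oval box held level and centred between the pads, with the oval nest at (272,125), the oblong nest at (367,125) and the round box at (458,128). I'll fit both pockets from this view.

```bash
cat > n.py <<'E'
from f import *
def nests(w,o,x0=0.495,x1=0.63,boxes=((-0.09,-0.005),(-0.20,-0.105))):
    for z in (0.012,0.019):
        for y0,y1 in boxes:
            R=rect_wrist(w,o,z,x0,x1,y0,y1)
            m=((R.max(2)<75)).astype(np.uint8)
            cs,_=cv2.findContours(cv2.morphologyEx(m,cv2.MORPH_CLOSE,np.ones((7,7))),cv2.RETR_EXTERNAL,cv2.CHAIN_APPROX_NONE)
            k=max(cs,key=cv2.contourArea)
            for q in (cv2.fitEllipse(cv2.convexHull(k)),cv2.minAreaRect(k)):
                (u,v),(a,b),t=q; ang=t if a>b else t+90
                yaw=np.degrees(np.arctan2(-np.cos(np.radians(ang)),-np.sin(np.radians(ang))))
                print(z,'c',round(x1-v*.0005,4),round(y1-u*.0005,4),'size',round(a*.0005,4),round(b*.0005,4),'yaw',round((yaw+90)%180-90,1))
            cv2.drawContours(R,[k],-1,(255,0,0),1); yield R
if __name__=='__main__':
    o=get_obs(); w=camera('wrist'); Rs=list(nests(w,o))
    H=max(r.shape[0] for r in Rs); cv2.imwrite('pics/n.png',np.concatenate([r[:H] for r in Rs],1)[:,:,::-1])
    # box in hand: lid plane
    z=o['position'][2]-0.0700+0.060
    R=rect_wrist(w,o,z,0.42,0.58,-0.15,-0.03)
    m=fit(R,0.58,-0.03,0.0005,90)
E
python3 n.py
```

```text
0.012 c 0.5654 -0.0488 size 0.0593 0.1042 yaw -5.6
0.012 c 0.5658 -0.0486 size 0.0591 0.1044 yaw -6.7
0.012 c 0.5458 -0.1557 size 0.0608 0.117 yaw -14.1
0.012 c 0.5549 -0.1539 size 0.0558 0.0932 yaw -6.2
0.019 c 0.5654 -0.0498 size 0.0582 0.1022 yaw -5.7
0.019 c 0.5657 -0.0495 size 0.0579 0.1023 yaw -6.3
0.019 c 0.5465 -0.1551 size 0.0606 0.1142 yaw -14.1
0.019 c 0.555 -0.1527 size 0.0546 0.0913 yaw -5.9
[([0.4831, -0.0879], [0.0388, 0.1228], np.float64(83.2)), ([0.4793, -0.0874], [0.1181, 0.0304], np.float64(84.2))]
[([0.5524, -0.1008], [0.1032, 0.1232], np.float64(158.1)), ([0.538, -0.101], [0.084, 0.097], np.float64(90.0))]
```

View pics/n.png

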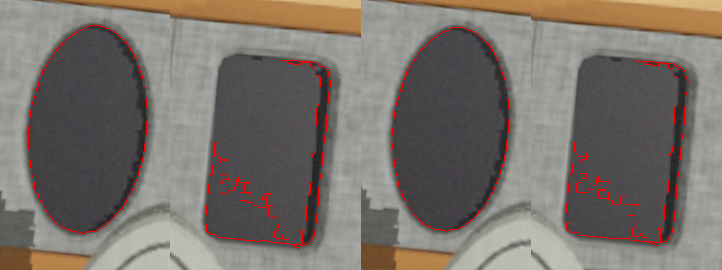

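The oval nest fits at (0.5654, −0.049), yaw −5.7°. The oblong nest is at (0.555, −0.1533). Their spacing is 105.4 mm against the 104.5 mm given, and their sizes match. I'll hover just above the rim and check.

```bash
python3 -m jog '[{"travel":[3.4,2.2,-4],"twist":0.3,"grip":140},{"travel":[3.4,2.2,-4],"twist":0,"grip":140},{"travel":[0,0,-4],"twist":0,"grip":140},{"travel":[0,0,-2.4],"twist":0,"grip":140},{"travel":[0,0,-1.1],"twist":0,"grip":140},{"travel":[0,0,0],"twist":0,"grip":140},{"travel":[0,0,0],"twist":0,"grip":140}]'
cat > p.py <<'E'
from h import *
o=get_obs();Rm=Ro.from_quat(o['tool_rot']).as_matrix()
print(np.round(o['position'],4),'jaw',round(np.degrees(np.arctan2(Rm[1,1],Rm[0,1])),2),o['ft_force'].round(1) if hasattr(o['ft_force'],'round') else o['ft_force'],o['grip_width'],o['time'])
E
python3 p.py
python3 - <<'E'
from h import *
w=save('wrist','w4.png');s=save('side','d4.png')
u,v=map(int,proj('side',[0.565,-0.05,0.03])); print(u,v)
v0=max(0,v-75);u0=max(0,u-100); c=cv2.resize(s[v0:v0+150,u0:u0+200],(500,375))
M=np.zeros((375,800,3),np.uint8);M[:,:500]=c;M[:188,500:]=cv2.resize(w,(300,188))
cv2.imwrite('pics/m4.png',M[:,:,::-1])
E
```

```text
time: 7.05
position: [0.5585, -0.0534, 0.0751]
tool_rot: [0.999, -0.05, 0.001, 0.0]
ft_force: [0.3, -0.4, -2.4]
grip_width: 0.0549
[ 0.5585 -0.0534  0.0751] jaw -95.68 [ 0.3 -0.4 -2.4] 0.05488489991639525 7.05
339 212
```

View pics/m4.png

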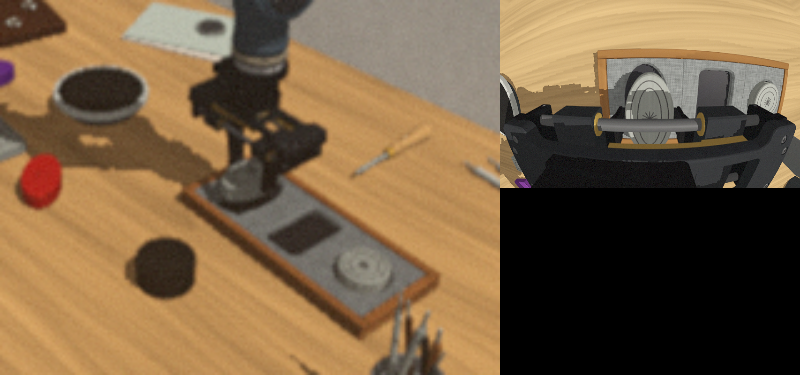

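The earlier rows were speed-limited, so the tool is 7 mm short in x and 4 mm short in y. I'll correct that before lowering.

```bash
python3 -m jog '[{"travel":[0.7,0.43,0],"twist":0,"grip":140},{"travel":[0,0,-0.9],"twist":0,"grip":140},{"travel":[0,0,0],"twist":0,"grip":140},{"travel":[0,0,0],"twist":0,"grip":140}]'
python3 p.py
python3 - <<'E'
from h import *
o=get_obs();w=save('wrist','w5.png')
R=rect_wrist(w,o,0.022,0.50,0.64,-0.12,0.02,0.0004)
cv2.imwrite('pics/m5.png',np.concatenate([R[:350,:350],cv2.resize(w[100:320,150:500],(446,350))[:, :446]],1)[:,:,::-1])
E
```

```text
time: 7.55
position: [0.5643, -0.0489, 0.065]
tool_rot: [0.999, -0.05, -0.001, -0.0]
ft_force: [-0.3, -0.2, -0.6]
grip_width: 0.0547
[ 0.5643 -0.0489  0.065 ] jaw -95.69 [-0.3 -0.2 -0.6] 0.05473907317592843 7.55
```

View pics/m5.png

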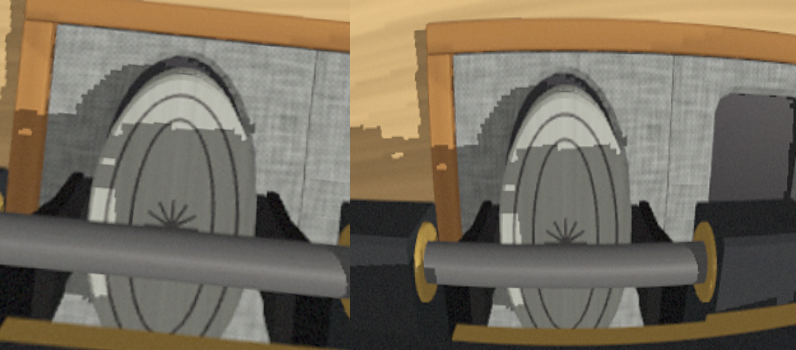

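The box sits over the pocket with an even dark crescent ahead of it. Lowering slowly while watching the force.

```bash
python3 -m jog '[{"travel":[0.1,0,-0.4],"twist":0,"grip":140},{"travel":[0,0,-0.4],"twist":0,"grip":140},{"travel":[0,0,-0.3],"twist":0,"grip":140},{"travel":[0,0,-0.2],"twist":0,"grip":140},{"travel":[0,0,-0.2],"twist":0,"grip":140},{"travel":[0,0,0],"twist":0,"grip":140},{"travel":[0,0,0],"twist":0,"grip":140}]'; python3 p.py
```

```text
time: 8.3
position: [0.5657, -0.049, 0.0502]
tool_rot: [0.999, -0.05, -0.0, -0.0]
ft_force: [0.4, 0.3, -2.3]
grip_width: 0.0551
[ 0.5657 -0.049   0.0502] jaw -95.7 [ 0.4  0.3 -2.3] 0.05505550029366284 8.3
```

```bash
python3 -m jog '[{"travel":[0,0,-0.1],"twist":0,"grip":140},{"travel":[0,0,-0.1],"twist":0,"grip":140},{"travel":[0,0,-0.05],"twist":0,"grip":140},{"travel":[0,0,0],"twist":0,"grip":140},{"travel":[0,0,0],"twist":0,"grip":140}]'; python3 p.py
```

```text
time: 8.8
position: [0.5657, -0.049, 0.0479]
tool_rot: [0.999, -0.05, 0.0, -0.0]
ft_force: [-0.1, 0.8, -0.1]
grip_width: 0.0548
[ 0.5657 -0.049   0.0479] jaw -95.7 [-0.1  0.8 -0.1] 0.05482944796432849 8.8
```

Weight is off at z=0.0479, so the box is on the floor. I'll release, rise, and turn toward the oblong box.

```bash
python3 -m jog '[{"travel":[0,0,0],"twist":0,"grip":80},{"travel":[0,0,0],"twist":0,"grip":62},{"travel":[0,0,0],"twist":0,"grip":62},{"travel":[0,0,0],"twist":0,"grip":62},{"travel":[0,0,1],"twist":0,"grip":62},{"travel":[0,0,4],"twist":0,"grip":62},{"travel":[0,0,5],"twist":0,"grip":0},{"travel":[0,0,5],"twist":0,"grip":0}]'
python3 -m jog '[{"travel":[-1.5,2.5,0],"twist":8.2,"grip":0},{"travel":[-1.5,2.5,0],"twist":8.2,"grip":0},{"travel":[-1.5,2.5,0],"twist":8.2,"grip":0},{"travel":[-1.5,2.5,0],"twist":8.2,"grip":0},{"travel":[-1.5,2.5,0],"twist":8.2,"grip":0},{"travel":[-1.5,2.5,0],"twist":8.2,"grip":0},{"travel":[-1.5,2.5,0],"twist":8.2,"grip":0},{"travel":[-1.5,2.5,0],"twist":8.2,"grip":0}]'
python3 -m jog '[{"travel":[-1.6,2.8,0],"twist":8.2,"grip":0},{"travel":[-1.6,2.8,0],"twist":8.2,"grip":0},{"travel":[-1.6,2.8,0],"twist":8.2,"grip":0},{"travel":[0,0,0],"twist":0,"grip":0},{"travel":[0,0,0],"twist":0,"grip":0}]'; python3 p.py
python3 - <<'E'
from f import *
o=get_obs();w=save('wrist','w6.png');s=save('scene','s6.png')
R=rect_wrist(w,o,0.022,0.34,0.47,0.24,0.38)
for lo in (90,105,120): print(lo); m=fit(R,0.47,0.38,0.0005,lo)
a=rect_scene(s,0.022,0.48,0.66,-0.12,0.02,0.0005)
print(a.shape,R.shape)
M=np.zeros((400,800,3),np.uint8);M[:260,:280]=R[:260,:280];M[:360,280:560]=a[:360,:280];M[:150,560:]=cv2.resize(w,(240,150));cv2.imwrite('pics/m6.png',M[:,:,::-1])
E
```

```text
time: 9.6
position: [0.5652, -0.0489, 0.1996]
tool_rot: [0.999, -0.05, -0.001, -0.0]
ft_force: [1.4, 0.1, 0.7]
grip_width: 0.075
time: 10.4
position: [0.445, 0.1519, 0.1986]
tool_rot: [0.865, 0.502, 0.0, 0.0]
ft_force: [0.6, 0.3, -0.7]
grip_width: 0.0869
time: 10.9
position: [0.3976, 0.2354, 0.1984]
tool_rot: [0.74, 0.673, 0.0, 0.0]
ft_force: [0.4, 0.2, -0.8]
grip_width: 0.0872
[0.3976 0.2354 0.1984] jaw -5.46 [ 0.4  0.2 -0.8] 0.08715404676556748 10.9
90
[([0.4006, 0.3133], [0.0701, 0.103], np.float64(81.2)), ([0.4009, 0.3134], [0.0872, 0.0514], np.float64(82.5))]
105
[([0.4009, 0.3129], [0.0668, 0.1053], np.float64(80.6)), ([0.4008, 0.313], [0.0862, 0.0514], np.float64(82.5))]
120
[([0.4004, 0.3119], [0.0676, 0.102], np.float64(81.3)), ([0.4006, 0.3112], [0.0826, 0.0514], np.float64(82.5))]
(361, 280, 3) (260, 280, 3)
```

View pics/m6.png

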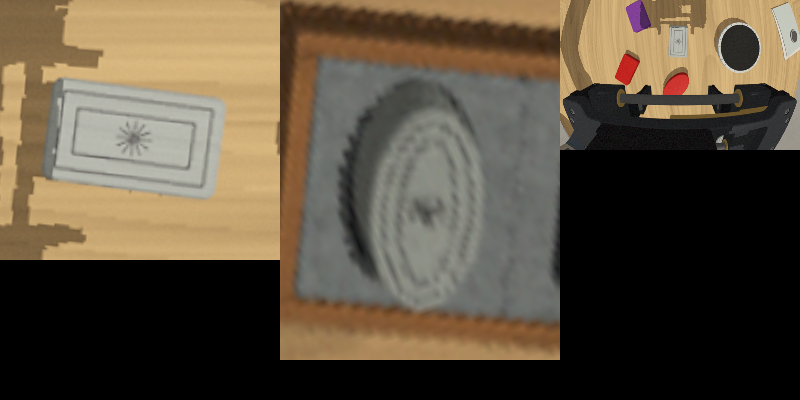

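The oval box is down in its nest. The oblong box is at (0.4008, 0.313), with its long axis at 82.5° and a fitted size of 87×51 mm. Approaching it.

```bash
python3 -m jog '[{"travel":[0.3,3.9,-2],"twist":-2,"grip":0},{"travel":[0,3.9,-3],"twist":0,"grip":0},{"travel":[0,0,-4],"twist":0,"grip":0},{"travel":[0,0,-4],"twist":0,"grip":0},{"travel":[0,0,0],"twist":0,"grip":0},{"travel":[0,0,0],"twist":0,"grip":0}]'; python3 p.py
```

```text
time: 11.6
position: [0.4012, 0.3121, 0.0676]
tool_rot: [0.753, 0.659, -0.001, -0.0]
ft_force: [0.5, -0.2, 0.2]
grip_width: 0.0869
[0.4012 0.3121 0.0676] jaw -7.62 [ 0.5 -0.2  0.2] 0.08690915240876455 11.6
```

```bash
python3 -m jog '[{"travel":[0,0.08,-1.6],"twist":0,"grip":40},{"travel":[0,0,-1],"twist":0,"grip":60},{"travel":[0,0,-0.65],"twist":0,"grip":60},{"travel":[0,0,0],"twist":0,"grip":60},{"travel":[0,0,0],"twist":0,"grip":80}]'; python3 p.py
python3 -m jog '[{"travel":[0,0,0],"twist":0,"grip":100},{"travel":[0,0,0],"twist":0,"grip":130},{"travel":[0,0,0],"twist":0,"grip":150},{"travel":[0,0,0],"twist":0,"grip":150}]' 25;python3 p.py
python3 -m jog '[{"travel":[0,0,0.5],"twist":0,"grip":150},{"travel":[0,0,2],"twist":0,"grip":150},{"travel":[0,0,4],"twist":0,"grip":150},{"travel":[0,0,4],"twist":0,"grip":150},{"travel":[0,0,4],"twist":0,"grip":150},{"travel":[0,0,2],"twist":0,"grip":150},{"travel":[0,0,0],"twist":0,"grip":150}]'; python3 p.py
```

```text
time: 12.1
position: [0.4012, 0.3139, 0.0361]
tool_rot: [0.752, 0.659, 0.001, 0.0]
ft_force: [0.4, -0.1, 0.1]
grip_width: 0.0642
[0.4012 0.3139 0.0361] jaw -7.51 [ 0.4 -0.1  0.1] 0.06422595766168414 12.1
time: 12.5
position: [0.401, 0.314, 0.0358]
tool_rot: [0.752, 0.659, 0.0, 0.0]
ft_force: [-0.9, -0.4, 4.2]
grip_width: 0.0519
[0.401  0.314  0.0358] jaw -7.49 [-0.9 -0.4  4.2] 0.05189681267869018 12.5
time: 13.2
position: [0.4022, 0.3147, 0.2032]
tool_rot: [0.752, 0.659, 0.003, 0.001]
ft_force: [-0.3, -0.5, -2.1]
grip_width: 0.0516
[0.4022 0.3147 0.2032] jaw -7.49 [-0.3 -0.5 -2.1] 0.05155917390445558 13.2
```

```bash
python3 -m jog '[{"travel":[0.9,-2.9,0],"twist":-8,"grip":150},{"travel":[0.9,-2.9,0],"twist":-8,"grip":150},{"travel":[0.9,-2.9,0],"twist":-8,"grip":150},{"travel":[0.9,-2.9,0],"twist":-8,"grip":150},{"travel":[0.9,-2.9,0],"twist":-8,"grip":150},{"travel":[0.9,-2.9,0],"twist":-8,"grip":150},{"travel":[0.9,-2.9,0],"twist":-8,"grip":150},{"travel":[0.9,-2.9,0],"twist":-8,"grip":150}]'
python3 -m jog '[{"travel":[1,-2.9,0],"twist":-8,"grip":150},{"travel":[1,-2.9,0],"twist":-8,"grip":150},{"travel":[1,-2.9,0],"twist":-8.2,"grip":150},{"travel":[1,-2.9,0],"twist":0,"grip":150},{"travel":[1,-2.9,0],"twist":0,"grip":150},{"travel":[1,-2.9,0],"twist":0,"grip":150},{"travel":[0,0,0],"twist":0,"grip":150},{"travel":[0,0,0],"twist":0,"grip":150}]'; python3 p.py
python3 - <<'E'
from f import *
from n import nests
o=get_obs();w=save('wrist','w7.png')
for _ in nests(w,o): pass
E
```

```text
time: 14.0
position: [0.4715, 0.0807, 0.1984]
tool_rot: [0.987, 0.158, -0.002, -0.001]
ft_force: [0.5, 0.0, -1.5]
grip_width: 0.0513
time: 14.8
position: [0.5314, -0.0923, 0.1983]
tool_rot: [0.999, -0.051, -0.002, -0.001]
ft_force: [-0.2, 1.2, -0.8]
grip_width: 0.0516
[ 0.5314 -0.0923  0.1983] jaw -95.8 [-0.2  1.2 -0.8] 0.051596141342613984 14.8
0.012 c 0.6043 0.0099 size 0.0625 0.2348 yaw 0.0
0.012 c 0.5112 -0.0724 size 0.0161 0.0327 yaw -51.6
0.012 c 0.5609 -0.1569 size 0.0628 0.1179 yaw 0.9
0.012 c 0.554 -0.1534 size 0.0566 0.0934 yaw -5.8
0.019 c 0.5312 -0.0574 size 0.0214 0.0352 yaw 0.0
0.019 c 0.5121 -0.0724 size 0.0162 0.0333 yaw -48.2
0.019 c 0.5587 -0.1564 size 0.064 0.1067 yaw 1.9
0.019 c 0.5551 -0.1523 size 0.0554 0.0912 yaw -6.0
```

The oblong nest is confirmed at (0.5545, −0.153). Hovering over it.

```bash
python3 -m jog '[{"travel":[0.8,-2,0],"twist":0,"grip":150},{"travel":[0.8,-2,0],"twist":0,"grip":150},{"travel":[0.8,-2.1,-2],"twist":0,"grip":150},{"travel":[0,0,-4],"twist":0,"grip":150},{"travel":[0,0,-4],"twist":0,"grip":150},{"travel":[0,0,-3.2],"twist":0,"grip":150},{"travel":[0,0,0],"twist":0,"grip":150},{"travel":[0,0,0],"twist":0,"grip":150}]';python3 p.py
python3 - <<'E'
from h import *
o=get_obs();w=save('wrist','w8.png')
R=rect_wrist(w,o,0.022,0.49,0.63,-0.22,-0.08,0.0004)
cv2.imwrite('pics/m8.png',np.concatenate([R[:350,:350],cv2.resize(w[100:320,150:500],(446,350))],1)[:,:,::-1])
E
```

```text
time: 15.65
position: [0.5568, -0.153, 0.0681]
tool_rot: [0.999, -0.049, -0.0, -0.0]
ft_force: [0.6, 0.4, -0.6]
grip_width: 0.0513
[ 0.5568 -0.153   0.0681] jaw -95.66 [ 0.6  0.4 -0.6] 0.05130283733418272 15.65
```

View pics/m8.png

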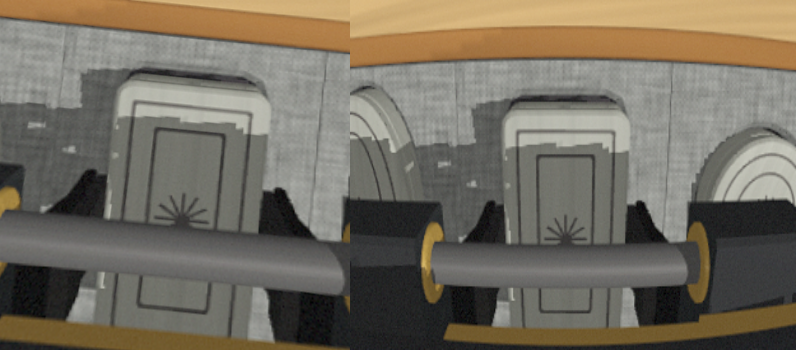

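The box is aligned over the pocket, with about 1 mm to take off in x. Lowering.

```bash
python3 -m jog '[{"travel":[-0.12,0,-0.5],"twist":0,"grip":150},{"travel":[0,0,-0.5],"twist":0,"grip":150},{"travel":[0,0,-0.4],"twist":0,"grip":150},{"travel":[0,0,-0.2],"twist":0,"grip":150},{"travel":[0,0,-0.2],"twist":0,"grip":150},{"travel":[0,0,0],"twist":0,"grip":150},{"travel":[0,0,0],"twist":0,"grip":150}]';python3 p.py
```

```text
time: 16.4
position: [0.5555, -0.1532, 0.0502]
tool_rot: [0.999, -0.05, -0.0, -0.0]
ft_force: [0.4, 0.4, -1.1]
grip_width: 0.0518
[ 0.5555 -0.1532  0.0502] jaw -95.7 [ 0.4  0.4 -1.1] 0.05176951433817931 16.4
```

```bash
python3 -m jog '[{"travel":[0,0,-0.1],"twist":0,"grip":150},{"travel":[0,0,-0.1],"twist":0,"grip":150},{"travel":[0,0,-0.05],"twist":0,"grip":150},{"travel":[0,0,0],"twist":0,"grip":150},{"travel":[0,0,0],"twist":0,"grip":150}]';python3 p.py
```

```text
time: 16.9
position: [0.5555, -0.1532, 0.0478]
tool_rot: [0.999, -0.05, -0.0, -0.0]
ft_force: [-0.1, -0.1, -0.5]
grip_width: 0.051
[ 0.5555 -0.1532  0.0478] jaw -95.7 [-0.1 -0.1 -0.5] 0.05103019646186774 16.9
```

```bash
python3 -m jog '[{"travel":[0,0,-0.05],"twist":0,"grip":150},{"travel":[0,0,0],"twist":0,"grip":150},{"travel":[0,0,0],"twist":0,"grip":150}]';python3 p.py
python3 -m jog '[{"travel":[0,0,0],"twist":0,"grip":95},{"travel":[0,0,0],"twist":0,"grip":72},{"travel":[0,0,0],"twist":0,"grip":72},{"travel":[0,0,0],"twist":0,"grip":72},{"travel":[0,0,1],"twist":0,"grip":72},{"travel":[0,0,4],"twist":0,"grip":72},{"travel":[0,0,5],"twist":0,"grip":72},{"travel":[0,0,5],"twist":0,"grip":72}]'
python3 -m jog '[{"travel":[-3,2,0],"twist":0,"grip":72},{"travel":[-3,2,0],"twist":0,"grip":72},{"travel":[0,0,0],"twist":0,"grip":72},{"travel":[0,0,0],"twist":0,"grip":72}]';python3 p.py
python3 - <<'E'
from f import *
o=get_obs();w=save('wrist','w9.png');s=save('side','d9.png')
R=rect_wrist(w,o,0.038,0.48,0.66,-0.32,0.04,0.0005)
print('oval (want .5655,-.049)');fit(R[:,80:260],0.66,0.0,0.0005,100)
R2=rect_wrist(w,o,0.034,0.48,0.66,-0.20,-0.10,0.0005)
print('oblong (want .5547,-.153)');fit(R2,0.66,-0.10,0.0005,100)
u,v=map(int,proj('side',[0.56,-0.12,0.02]));v0=max(0,v-60)
c=cv2.resize(s[v0:v0+120,u-100:u+100],(400,240))
M=np.zeros((600,720,3),np.uint8);M[:360]=R[:360,:720];M[360:,:400]=c;M[360:560,400:]=cv2.resize(w,(320,200));cv2.imwrite('pics/m9.png',M[:,:,::-1])
E
```

```text
time: 17.2
position: [0.5555, -0.1532, 0.0477]
tool_rot: [0.999, -0.05, 0.0, 0.0]
ft_force: [-1.8, 0.4, 5.0]
grip_width: 0.0518
[ 0.5555 -0.1532  0.0477] jaw -95.7 [-1.8  0.4  5. ] 0.05182754069585964 17.2
time: 18.0
position: [0.555, -0.153, 0.199]
tool_rot: [0.999, -0.05, -0.001, -0.0]
ft_force: [1.1, -0.5, -0.2]
grip_width: 0.0628
time: 18.4
position: [0.4952, -0.1128, 0.1982]
tool_rot: [0.999, -0.049, 0.001, 0.0]
ft_force: [0.3, 0.1, -0.0]
grip_width: 0.063
[ 0.4952 -0.1128  0.1982] jaw -95.67 [ 0.3  0.1 -0. ] 0.06298206544119954 18.4
oval (want .5655,-.049)
[([0.568, -0.0565], [0.1241, 0.1378], np.float64(42.8)), ([0.5658, -0.0489], [0.0924, 0.1146], np.float64(174.6))]
oblong (want .5547,-.153)
[([0.5554, -0.1483], [0.1162, 0.7343], np.float64(84.1)), ([0.5552, -0.1498], [0.1255, 0.0995], np.float64(0.0))]
```

View pics/m9.png

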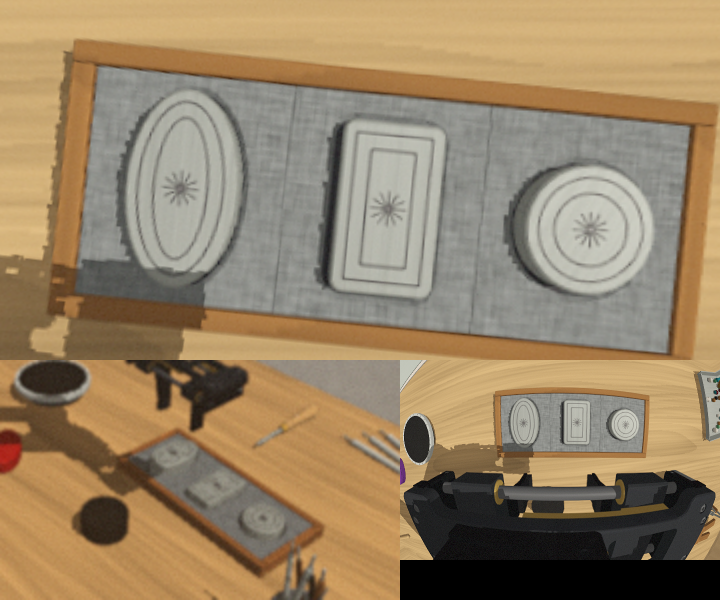

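Both boxes lie level in their pockets: the oval's star at (180,188) is about (0.566, −0.050), and the oblong's at (388,208) is about (0.556, −0.154). The round box and the side objects are in place. Handing in.

```bash
python3 -c "
from rig import *
print(hand_in())"
```

```text
the job is handed in; nothing more can be done
None
```

I gripped each silver box across its short side, carried it to its own nest, lowered it until its weight came off the wrist, and let it go. I handed the job in after 18.4 s of robot time, with the gripper clear of everything; the hand-in reports no verdict.

- **Position:** in the last picture the stars on the lids were at about (0.566, −0.050) for the oval and (0.556, −0.154) for the oblong. My nest fits were (0.5655, −0.049) and (0.5547, −0.153), so both are within about 2 mm.
- **Height:** both undersides worked out at about 0.0119 m at contact, against the nest floor at 0.012 m.
- **Other things:** the round box, rubber block and burnisher looked in place, as did the tool pot as far as it showed. I checked them by eye only and did not measure them.
- **What failed or disagreed:**
  - The automatic outline fits in the final check failed, because the lids merged with the grey felt. The final positions come from the star marks instead.
  - At the start the scene network read the two boxes about 13 mm off the wrist camera in x. I used close wrist views, which matched the given box sizes.
  - During both carries the tool fell short of its commanded position because of the speed limit. I corrected this before lowering.

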